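# Click the pill dispenser's thumbwheel round to its first-day compartment

## Task

The round weekly pill dispenser must be set to its first day: flick the lugs of its thumbwheel round clockwise (seen from above) with a fingertip, click by click, until the lug with the upright peg stands right over the fixed pointer, at rest in its click, and do not go past it. Only push the wheel: do not lift or tip the dispenser or shove it out of its place, and leave the vials, the dropper bottle and the oximeter beside it alone.

Things in the scene. Friction and masses are not known exactly. Their poses are not given: they have to be found in the camera images.
- dispenser: White round pill dispenser, 2 kg, loose on the table. Origin: centre of its underside, on the wheel's vertical axis; z up; its front (-x side) has a small delivery tray and the pointer. The drum under the wheel has radius 58 mm at the foot, 48 mm at its top (38 mm above the table). The tray is 44 mm wide, 16 mm high, and reaches 93 mm out from the axis.
- wheel (a joint): Angle of the thumbwheel (rad), growing clockwise seen from above; 0 = pegged lug over the pointer. Clicks are 0.898 rad (7 a turn); it starts 1, 2 or 3 clicks short. One-way ratchet: it blocks the other way. Push a lug through 0.85 to 1.3 clicks and the wheel settles by itself in the next click; let go sooner, it springs back or sticks half way. 2 to 6 N at a lug; free at the end of a click.
- wheel_centre (a point): Centre of the wheel's upper face, on its axis, 60 mm above the table. The wheel: grey disc of radius 40 mm, 42 to 60 mm above the table, with seven evenly spaced radial lugs (51.4 degrees apart), each 10 mm wide, reaching to 66 mm from the axis, as high as the disc, with open gaps between them down to the drum. Clear pockets and a cap stand 7 mm above the disc.
- peg (a point): Top centre of the upright peg (10 mm thick, with a round head 16 mm across and 6 mm high, top 79 mm above the table) that stands on one lug of the wheel only, 59 mm from the axis; it turns with the wheel and tells where the lugs are.
- pointer (a point): Tip of the fixed grey cone-shaped pointer on the dispenser's front, 62 mm from the axis and 30 mm above the table; nothing of it is higher than 38 mm.
- vial_small: Small glass vial, 23 mm across, 48 mm high, loose bystander beside the dispenser; origin: centre of its underside.
- vial_tall: Taller vial, 23 mm across, 58 mm high, loose bystander; origin: centre of its underside.
- dropper_bottle: Small bottle with a dropper cap, 33 mm across, 102 mm high, loose bystander; origin: centre of its underside.
- oximeter: Finger clip oximeter, 33 x 58 x 30 mm, loose bystander; origin: centre of its underside.
Not all that is in view belongs to the job. Leave any green look-alike of the dispenser alone.

How it is judged (in metres and radians):
At the end, for the whole second after the job is handed in: The wheel is at rest in the click where the pegged lug stands over the pointer (within 0.12 rad, about 7 degrees), and the dispenser stands flat on the table within 40 mm of where it was (value of joint wheel between -0.12 and 0.12 rad and velocity of joint wheel between -0.05 and 0.05 rad/s and linear speed of dispenser below 0.01 m/s and height (world z) of dispenser below 0.004 m and angle between dispenser's own z axis and vertical below 0.05 rad and distance of dispenser from where it was at the start of the episode below 0.04 m); the robot touches nothing.
It fails at once if the wheel is pushed past the wanted click (by more than half a click) (value of joint wheel above 0.45 rad).
It fails at once if the dispenser is lifted (12 mm) or tipped (0.2 rad) (height (world z) of dispenser above 0.012 m or angle between dispenser's own z axis and vertical above 0.2 rad).
It fails at once if the dispenser is shoved out of its place (more than 40 mm) (distance of dispenser from where it was at the start of the episode above 0.04 m).
It fails at once if a bystander is moved by more than 25 mm (distance of any of vial_small, vial_tall, dropper_bottle, oximeter from where it was at the start of the episode above 0.025 m).
It also fails if it takes over 51 s, if anything falls off the work surface, if the arm or the gripper's body presses on something with over 40 N, if the wrist force passes 120 N, or if a joint passes its speed limit or range.

## Robot

A 6-joint arm with a two-finger parallel gripper is mounted at the origin on the work surface; the furniture and walls round the work are solid. World frame = base frame: x ahead of the robot, y to its left, z up, the work surface at z = 0. Lengths are in m, angles in degrees, forces in N, time in s.
With the tool pointing down it reaches from about 0.4 to 0.825 m from the base axis. Payload 7 kg.
Tool frame: the origin (TCP) lies at the centre of the arm's flange, where the gripper is bolted on; the fingertips stand 178 mm ahead of it and the grasp point (between the pads) lies 159 mm ahead of it (ctrl.hold_point_z is the distance from the TCP to the grasp point, in m); z points along the fingers, y is the line along which they close (so a half turn about z gives the same grasp; the last joint's range is limited). The gripper opens to 88 mm and grips with 3 to 60 N. Pads are 19 mm wide; open, the fingers measure 130 mm over their backs; the gripper's body (78 mm by 193 mm) begins 47 mm behind the grasp point.
Start: joints at [-46.576, 20.546, 0.682, 0, -70.136, -16.507], TCP at [0.306, -0.602, 0.405] pointing down, gripper open.
Joint ranges: [-176.03, 176.03], [-82.01, 121.73], [-58.28, 71.71], [-173.87, 95.51], [-174.79, -0.11], [-173.66, 173.66]. Speed limits (degrees/s): [136.94, 136.94, 172.46, 180, 180, 180].

## Interface

Orientations are given as [roll, pitch, yaw] about the fixed x, y, z axes, in that order (R = Rz(yaw) Ry(pitch) Rx(roll)).
In Python, from plant import ctrl gives the robot as it stands.
- The arm moves only by the shell command python3 -m inch 'ROWS'. ROWS is JSON, one flat list of numbers, 7 for each row, row after row: the closure, from 0 (fully open) to 1 (shut), then the shift along the tool's x, y, z in mm, then the turn, a rotation vector about the tool's x, y, z in degrees. In form: [hand, x, y, z, wx, wy, wz, hand, x, y, z, wx, wy, wz, ...]. A call has 1 to 5 rows; each row is the pose to reach, as a shift and turn from the pose commanded when the call began, along the tool's axes at that moment; what a row does not reach only later rows make up. A row lasts 1/10 s, in which the tool goes at most 50 mm and 8.59 degrees, less where a joint would pass 70% of its speed; a pose out of reach is approached as far as the arm can. A call with a gripper value outside its range is refused whole. The fingers move at their own pace and stop on an object; the grip force is fixed at half the most. Time passes only in rows, so rows that repeat a pose let the fingers close. It gives the time, the measured TCP pose, the force, the opening and the grip force at its end, in the units of the state.
- ctrl.get_obs(): the state, without advancing time (a new reading comes with each control period).
- ctrl.snapshot(name): name is "side" or "top" or "wrist"; returns a dict with "frame" (400x640x3 uint8, red, green, blue), "K" (3x3 intrinsics, pixels), "R" (3x3) and "t" (3): a world point X has camera coordinates R X + t. Camera axes: x right, y down, z forward; pixel columns grow to the right and rows downward; lengths in m; the calibration is good to about 2 mm. A picture is of the moment at which its call begins. There is no depth.
- ctrl.close_job(): hands the job in; it is judged then, once.
Trained networks look in a picture, given as the dict that the camera call returned (one of the last four; its "shot" number tells which), for a name from the list of things; names that differ only in an ending like _2 or _b are one class to them, and where a whole thing is asked for, a point or a joint stands for the part that bears it (a point fixed in the world has none). Each returns a list of dicts, best first, with "p" (0 to 1); they miss things now and then, are a little off and sometimes report something else, mostly with a low value. They report only what shows in the picture. A call takes as long as a camera call. They do not tell look-alikes from the thing itself.
- ctrl.recognise(picture, thing): "location" ([x, y, z] in m, in world coordinates, good to about 4 mm: the middle of the surface that is visible of it).
- ctrl.trace(picture, thing): "pixels" (400x640 bool, what is visible of it).
- ctrl.mark_of(picture, thing): "location" ([x, y, z] in m, in world coordinates, good to about 4 mm: a listed point, or the origin of a listed thing).
The state is a dict: "clock": time; "joint_pos": joint angles; "qvel": joint speeds; "tau": joint torques, N m; "tool_pos": TCP position; "orientation": TCP orientation; "force": force on the tool from outside, world axes, zero at the start; "moment": the same for the moment, N m; "opening": finger opening in m; "gripper_force": force on a finger pad.
Only numpy, scipy, OpenCV 4.12 (cv2) and the standard library are available. Lean on these libraries where they do the work, as an engineer would, in place of code of your own. Each camera call takes 0.05 s, during which the arm holds its last target. There are 200 camera calls.

## Working session

There is one attempt and no reset: what is moved stays moved. The work goes in short steps, Python scripts to look and compute and a shell command to move; the robot and the scene stay as the last step left them, time stands still between calls to the robot, and variables do not carry over. Pictures are saved under pics/ and viewed, at most 10 in all, crops included, and the job is handed in when it is done.

```bash
mkdir -p pics; python3 - <<'E'
from plant import ctrl
import cv2,numpy as np
o=ctrl.get_obs();print(o['clock'],o['tool_pos'],o['orientation'],o['opening'])
for n in['top','side']:
    s=ctrl.snapshot(n);cv2.imwrite(f'pics/{n}0.png',s['frame'][:,:,::-1])
    for t in ['dispenser','wheel_centre','peg','pointer','vial_small','vial_tall','dropper_bottle','oximeter']:
        try: print(n,t,[(np.round(d['location'],3).tolist(),round(d['p'],2), (lambda c:np.round((s['K']@c/c[2])[:2]).tolist())(s['R']@np.array(d['location'])+s['t'])) for d in ctrl.mark_of(s,t)])
        except Exception as e: print(t,e)
print(ctrl.get_obs()['clock'])
E
```

```text
0.0 [ 0.30551555 -0.60168893  0.40373026] [ 1.79907818e+02 -5.51160859e-03 -1.53087874e+02] 0.08771940436489102
top dispenser [([0.622, 0.096, 0.002], 0.65, [229.0, 172.0]), ([0.577, -0.215, 0.002], 0.56, [383.0, 194.0]), ([0.73, -0.192, -0.002], 0.27, [370.0, 121.0])]
top wheel_centre [([0.617, 0.095, 0.059], 0.76, [222.0, 168.0]), ([0.574, -0.212, 0.061], 0.66, [385.0, 189.0])]
top peg [([0.577, -0.21, 0.002], 0.42, [380.0, 193.0])]
top pointer [([0.517, -0.241, 0.033], 0.9, [399.0, 221.0]), ([0.577, 0.052, 0.032], 0.67, [247.0, 191.0])]
top vial_small [([0.553, -0.074, -0.002], 0.64, [312.0, 206.0])]
top vial_tall [([0.627, -0.078, -0.004], 0.68, [315.0, 170.0])]
top dropper_bottle [([0.73, -0.191, -0.001], 0.9, [369.0, 121.0])]
top oximeter [([0.455, -0.129, -0.005], 0.57, [340.0, 255.0])]
side dispenser [([0.578, -0.214, 0.001], 0.62, [269.0, 232.0]), ([0.62, 0.096, 0.002], 0.61, [420.0, 261.0])]
side wheel_centre [([0.575, -0.215, 0.063], 0.93, [267.0, 205.0]), ([0.622, 0.097, 0.058], 0.73, [424.0, 237.0])]
side peg [([0.577, 0.059, 0.08], 0.9, [405.0, 212.0]), ([0.61, -0.26, 0.075], 0.58, [239.0, 205.0])]
side pointer [([0.523, -0.234, 0.026], 0.69, [267.0, 208.0]), ([0.574, -0.214, 0.058], 0.33, [268.0, 207.0])]
side vial_small [([0.555, -0.076, 0.001], 0.74, [336.0, 234.0])]
side vial_tall [([0.633, -0.072, -0.001], 0.88, [330.0, 256.0]), ([0.576, -0.212, 0.059], 0.19, [268.0, 207.0]), ([0.727, -0.191, -0.003], 0.19, [255.0, 277.0])]
side dropper_bottle [([0.729, -0.189, -0.003], 0.98, [255.0, 278.0]), ([0.456, -0.132, 0.006], 0.32, [320.0, 207.0])]
side oximeter [([0.459, -0.132, 0.001], 0.67, [319.0, 209.0])]
0.9
```

View pics/top0.png

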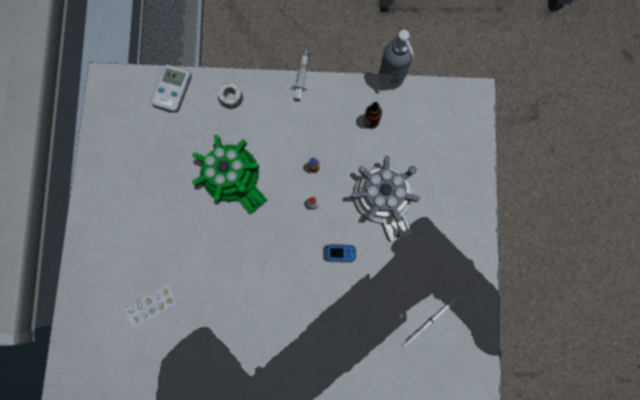

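View pics/side0.png

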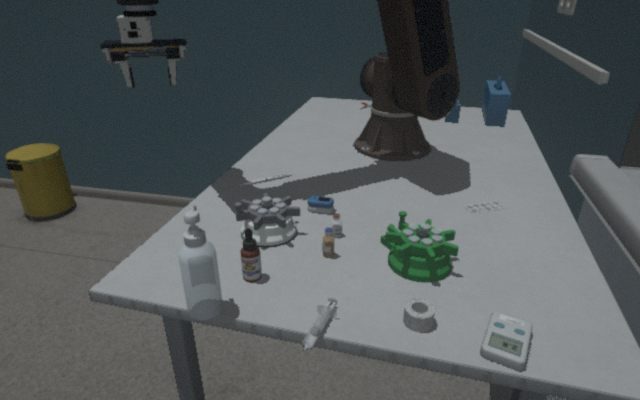

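Two candidates: the white/grey dispenser at top (385,190) / side (268,215), and the green one at top (225,168) / side (420,245). The task's is white with a grey wheel, so the right-hand one; the green one is the look-alike. I'll confirm it in a crop.

```bash
python3 - <<'E'
import cv2,numpy as np
a=cv2.imread('pics/top0.png')[140:250,335:445];b=cv2.imread('pics/side0.png')[180:290,215:325]
cv2.imwrite('pics/crop0.png',np.hstack([cv2.resize(i,(400,400),interpolation=cv2.INTER_CUBIC) for i in(a,b)]))
E
```

```text
(no output)
```

View pics/crop0.png

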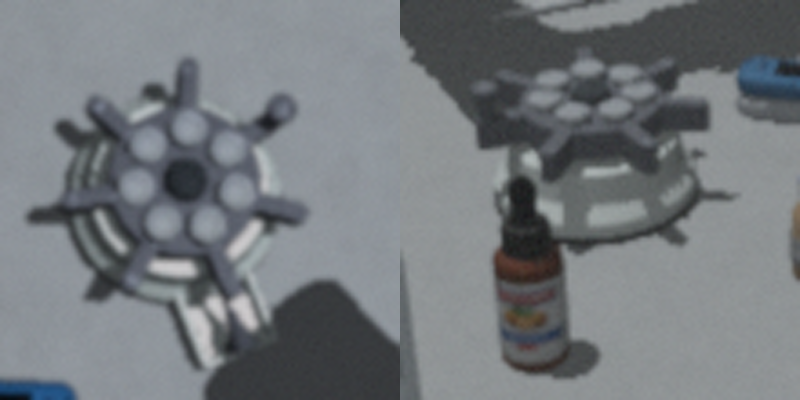

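The crop confirms it. The white dispenser with the grey wheel is at top crop (185,180). Its peg is on the upper-right lug (285,105) and the pointer and tray are at lower right (240,320). Peg bearing is about -54° and pointer about -157°, so the wheel is 2 clicks short. I'll write a helper that converts a target pose into tool-frame shifts.

```bash
cat > h.py <<'E'
from plant import ctrl
import numpy as np
from scipy.spatial.transform import Rotation as Ro
def d(a):return np.array([np.cos(np.radians(a)),np.sin(np.radians(a))])
def pose(c,lug,off,r=.066):   # fingers parallel to lug, off = perpendicular distance behind (ccw of) it
    return c+r*d(lug)+off*d(lug+90), lug+90-180
def rel(xy,yaw,ztip):
    o=ctrl.get_obs();R0=Ro.from_euler('xyz',o['orientation'],degrees=True)
    R1=Ro.from_euler('xyz',[180,0,yaw],degrees=True)
    return np.round(R0.inv().apply(np.r_[xy,ztip+.178]-o['tool_pos'])*1e3,1),np.round((R0.inv()*R1).as_rotvec(degrees=True),1)
E
python3 - <<'E'
from h import *
c=np.array([.5755,-.2135]);print(rel(*pose(c,-54,.022),.14))
E
```

```text
(array([-448.7,  162.4,   86.7]), array([-0. , -0. , -9.1]))
```

```bash
python3 -m inch '[1,-50,18,5,0,0,-2, 1,-100,36,15,0,0,-4, 1,-150,54,25,0,0,-6, 1,-200,72,35,0,0,-8, 1,-240,87,45,0,0,-9]'
python3 - <<'E'
from h import *
c=np.array([.5755,-.2135]);print(rel(*pose(c,-54,.022),.14))
E
```

```text
clock: 1.4
tool_pos: [0.475, -0.4209, 0.3619]
orientation: [-179.9, 0.0, -144.0]
force: [0.0, -0.8, 0.3]
opening: 0.0531
gripper_force: 0.0
(array([-225.2,   42.8,   43.9]), array([-0.1,  0. , -0. ]))
```

```bash
python3 -m inch '[1,-45,9,9,0,0,0, 1,-90,18,18,0,0,0, 1,-135,27,27,0,0,0, 1,-180,36,36,0,0,0, 1,-208,40,41,0,0,0]'
python3 -m inch '[1,0,0,0,0,0,0, 1,0,0,0,0,0,0]'
python3 - <<'E'
from h import *
import cv2
c=np.array([.5755,-.2135]);print(rel(*pose(c,-54,.022),.14))
for n in['wrist','top','side']:
    s=ctrl.snapshot(n);cv2.imwrite(f'pics/{n}1.png',s['frame'][:,:,::-1])
    for t in ['wheel_centre','peg','pointer']:
        print(n,t,[(np.round(q['location'],4).tolist(),round(q['p'],2)) for q in ctrl.mark_of(s,t)])
E
```

```text
clock: 1.9
tool_pos: [0.6206, -0.2654, 0.3199]
orientation: [180.0, -0.0, -144.0]
force: [0.6, 0.0, 0.4]
opening: 0.0134
gripper_force: 0.0
clock: 2.1
tool_pos: [0.6193, -0.2673, 0.3203]
orientation: [180.0, -0.0, -144.0]
force: [-0.3, -0.1, 0.0]
opening: 0.0015
gripper_force: 0.0
(array([-18.2,   3.3,   2.3]), array([ 0., -0.,  0.]))
wrist wheel_centre [([0.575, -0.2097, 0.0603], 0.78), ([0.7303, -0.195, 0.0005], 0.64)]
wrist peg [([0.607, -0.2641, 0.0793], 0.77)]
wrist pointer [([0.5152, -0.2366, 0.0327], 0.68)]
top wheel_centre [([0.5748, -0.2131, 0.0591], 0.7)]
top peg [([0.6099, -0.2586, 0.0799], 0.6)]
top pointer [([0.5176, -0.2389, 0.0331], 0.87)]
side wheel_centre [([0.5725, -0.2116, 0.0619], 0.98), ([0.6233, 0.0971, 0.0613], 0.84), ([0.6111, -0.261, 0.0746], 0.59)]
side peg [([0.5779, 0.058, 0.0787], 0.65), ([0.6093, -0.2616, 0.0736], 0.62)]
side pointer [([0.5234, -0.2347, 0.0264], 0.89), ([0.575, 0.0497, 0.0273], 0.72)]
```

View pics/wrist1.png

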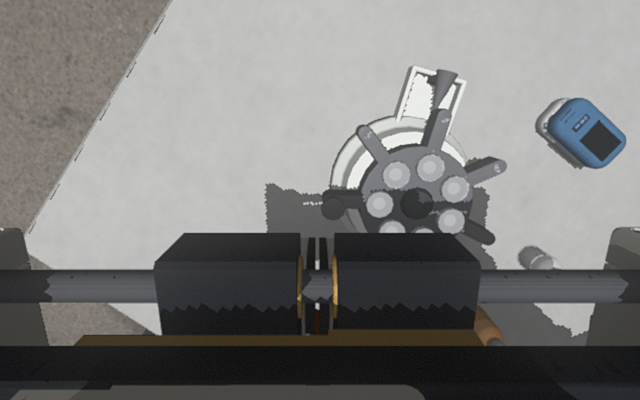

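The wrist picture shows the peg at (335,205), the wheel hub at (415,203) and the pointer at (445,85). The closed fingers in the foreground look broad, so I'll check their size in the side view.

```bash
python3 - <<'E'
from h import *
import cv2
o=ctrl.get_obs();s=ctrl.snapshot('side')
p=o['tool_pos']
for n in['wrist','side']:
    s=ctrl.snapshot(n)
    for dz in(0,.1,.159,.178):
        q=s['R']@(p-[0,0,dz])+s['t'];print(n,dz,(s['K']@q/q[2])[:2].round(),q[2].round(3))
a=cv2.imread('pics/side1.png')[90:250,160:360]
cv2.imwrite('pics/crop1.png',cv2.resize(a,(750,600),interpolation=cv2.INTER_CUBIC))
E
```

```text
wrist 0 [  -314. -39822.] -0.001
wrist 0.1 [322. 378.] 0.096
wrist 0.159 [320. 275.] 0.153
wrist 0.178 [320. 257.] 0.171
side 0 [221.  78.] 0.744
side 0.1 [227. 135.] 0.789
side 0.159 [230. 165.] 0.816
side 0.178 [230. 175.] 0.825
```

View pics/crop1.png

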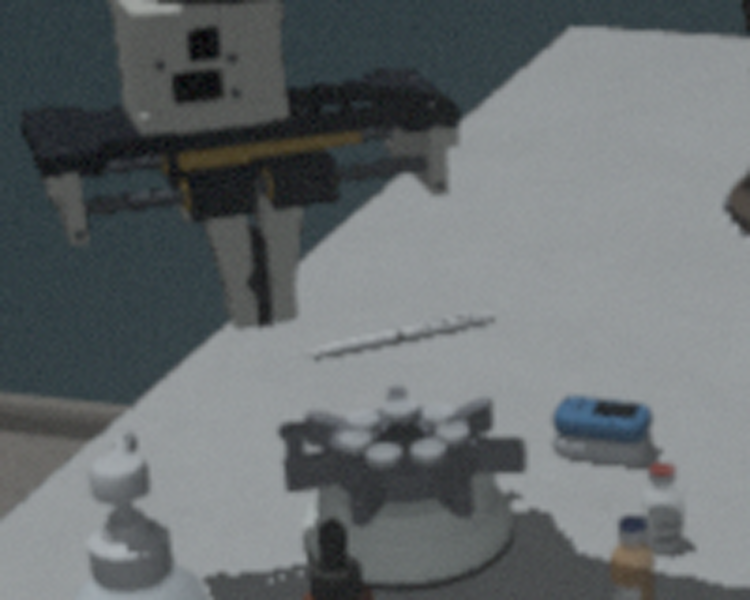

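Closed fingertips are about 36–42 mm across radially and 19 mm tangentially, so they fit in a lug gap. I'll go over the gap behind the pegged lug, then descend.

```bash
python3 - <<'E'
from h import *
c=np.array([.5747,-.2125]);print(rel(*pose(c,-54,.025),.12));print(rel(*pose(c,-54,.025),.047))
E
```

```text
(array([-21.9,   4.9,  22.7]), array([ 0. , -0. , -0.1]))
(array([-21.9,   4.9,  95.7]), array([ 0. , -0. , -0.1]))
```

```bash
python3 -m inch '[1,-22,5,0,0,0,0, 1,-22,5,25,0,0,0, 1,-22,5,50,0,0,0, 1,-22,5,75,0,0,0, 1,-22,5,96,0,0,0]'
python3 -m inch '[1,0,0,0,0,0,0, 1,0,0,0,0,0,0]'
python3 - <<'E'
from h import *
c=np.array([.5747,-.2125])
print(rel(*pose(c,-54,.025),.047))
p=lambda l,o: print(l,o,*rel(*pose(c,l,o),.047))
p(-54,.016)
for k in(5,10,15,20): p(-54-k,.016)
E
```

```text
clock: 3.35
tool_pos: [0.6341, -0.2503, 0.2233]
orientation: [180.0, -0.0, -144.1]
force: [0.8, 0.1, -0.0]
opening: 0.0005
gripper_force: 0.0
clock: 3.55
tool_pos: [0.6343, -0.2507, 0.2248]
orientation: [180.0, -0.0, -144.0]
force: [-0.2, -0.6, 0.3]
opening: 0.0004
gripper_force: 0.0
(array([ 0.7, -0. , -0.2]), array([ 0., -0., -0.]))
-54 0.016 [ 9.7 -0.  -0.2] [ 0. -0. -0.]
-59 0.016 [15.5 -1.2 -0.1] [ 0. -0.  5.]
-64 0.016 [21.4 -1.8 -0.1] [ 0. -0. 10.]
-69 0.016 [27.4 -1.9 -0.1] [ 0. -0. 15.]
-74 0.016 [33.3 -1.5 -0.1] [-0. -0. 20.]
```

```bash
python3 -m inch '[1,10,0,0,0,0,0, 1,15.5,-1.2,0,0,0,5, 1,21.5,-1.8,0,0,0,10, 1,27.5,-1.9,0,0,0,15, 1,33.5,-1.5,0,0,0,20]'
python3 -m inch '[1,6,-1.2,0,0,0,5, 1,12,-1.8,0,0,0,10, 1,18,-1.9,0,0,0,15, 1,23.6,-1.5,0,0,0,20, 1,23.6,-1.5,0,0,0,20]'
python3 - <<'E'
from h import *
c=np.array([.5747,-.2125])
p=lambda l,o: print(l,o,*rel(*pose(c,l,o),.047))
for k in(40,45,50,55): p(-54-k,.016)
s=ctrl.snapshot('top')
for t in ['wheel_centre','peg']:
  for q in ctrl.mark_of(s,t):
    v=q['location'];w=v[:2]-c;print(t,np.round(v,4),q['p'],np.degrees(np.arctan2(w[1],w[0])))
E
```

```text
clock: 4.05
tool_pos: [0.6078, -0.2723, 0.2264]
orientation: [-179.9, 0.2, -164.3]
force: [2.7, 1.9, -1.7]
opening: 0.0004
gripper_force: 1.1
clock: 4.55
tool_pos: [0.5846, -0.2804, 0.2264]
orientation: [-180.0, 0.1, 175.8]
force: [0.7, -0.5, -0.4]
opening: 0.0007
gripper_force: 0.0
-94 0.016 [-1.4  1.   1.4] [-0.   0.1 -0.2]
-99 0.016 [ 4.5 -0.2  1.4] [-0.   0.1  4.8]
-104 0.016 [10.3 -0.8  1.4] [0.  0.1 9.8]
-109 0.016 [16.3 -1.   1.4] [ 0.   0.1 14.8]
wheel_centre [0.6214 0.0922 0.0617] 0.78 81.28633996429018
wheel_centre [ 0.5756 -0.2115  0.0597] 0.7 48.01278750418299
peg [ 0.5573 -0.2669  0.0817] 0.55 -107.73702811129314
```

```bash
python3 -m inch '[1,0,0,0,0,0,0]'
python3 - <<'E'
from h import *
import cv2
c=np.array([.5747,-.2125])
for n in('wrist','side'):
  s=ctrl.snapshot(n)
  if n=='wrist': cv2.imwrite('pics/wrist2.png',s['frame'][:,:,::-1])
  for t in ['wheel_centre','peg','pointer']:
   for q in ctrl.mark_of(s,t):
    v=q['location'];w=v[:2]-c;print(n,t,np.round(v,4),q['p'],np.degrees(np.arctan2(w[1],w[0])))
E
```

```text
clock: 4.8
tool_pos: [0.5855, -0.2799, 0.2252]
orientation: [-180.0, 0.0, 176.0]
force: [0.1, -0.6, 0.2]
opening: 0.0005
gripper_force: 0.0
wrist wheel_centre [ 0.5782 -0.2108  0.0605] 0.71 25.906507999514105
wrist wheel_centre [ 0.5777 -0.211  -0.0022] 0.49 26.56505117707799
wrist peg [ 0.5589 -0.2676  0.0807] 0.62 -106.00031635332185
side wheel_centre [ 0.5729 -0.2127  0.0619] 0.74 -173.65980825409
side wheel_centre [0.6236 0.095  0.0613] 0.68 80.96423440298337
side peg [0.5762 0.0584 0.0798] 0.65 89.68275086394632
side pointer [0.5756 0.0514 0.0337] 0.59 89.8046002211217
side pointer [ 0.5215 -0.2331  0.027 ] 0.57 -158.83269759940242
```

View pics/wrist2.png

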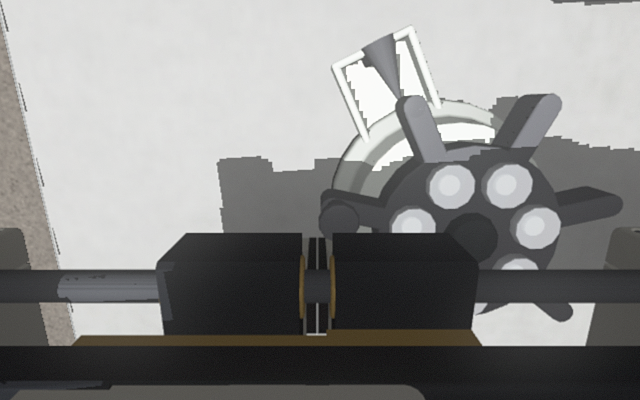

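The pegged lug at (340,220) has moved on one click and is now one click short of the pointer at (385,65), where another lug stands. No contact force remains. Second stroke with the same rows, slower at the end.

```bash
python3 -m inch '[1,6,-1.2,0,0,0,5, 1,12,-1.8,0,0,0,10, 1,18,-1.9,0,0,0,15, 1,23.6,-1.5,0,0,0,20, 1,23.6,-1.5,0,0,0,20]'
python3 -m inch '[1,6,-1.2,0,0,0,5, 1,12,-1.8,0,0,0,10, 1,18,-1.9,0,0,0,15, 1,20.5,-1.8,0,0,0,17.5, 1,23.6,-1.5,0,0,0,20]'
python3 -m inch '[1,3,-0.7,0,0,0,2.5, 1,6,-1.2,0,0,0,5, 1,6,-1.2,0,0,0,5]'
python3 - <<'E'
from h import *
c=np.array([.5747,-.2125])
p=lambda l,o: print(l,o,*rel(*pose(c,l,o),.047))
p(-139,.016);p(-144,.016)
for n in('top','wrist','side'):
  s=ctrl.snapshot(n)
  for q in ctrl.mark_of(s,'peg'):
    v=q['location'];w=v[:2]-c;print(n,np.round(v,4),q['p'],np.degrees(np.arctan2(w[1],w[0])))
E
```

```text
clock: 5.7
tool_pos: [0.5617, -0.2795, 0.2249]
orientation: [180.0, 0.1, 155.9]
force: [2.9, 0.1, -1.3]
opening: 0.0003
gripper_force: 1.0
clock: 6.2
tool_pos: [0.5397, -0.2714, 0.2249]
orientation: [180.0, 0.0, 136.0]
force: [0.6, -0.4, -0.6]
opening: 0.0004
gripper_force: 0.4
clock: 6.5
tool_pos: [0.5341, -0.268, 0.2247]
orientation: [-180.0, -0.0, 131.0]
force: [-0.4, -0.8, 0.3]
opening: 0.0006
gripper_force: 0.0
-139 0.016 [-0.8  1.  -0.3] [-0. -0.  0.]
-144 0.016 [ 5.1 -0.1 -0.3] [-0. -0.  5.]
top [0.5745 0.0533 0.0816] 0.85 90.04311194033104
top [ 0.519  -0.231   0.0813] 0.78 -161.6267922948969
wrist [ 0.5176 -0.2371  0.0813] 0.7 -156.6925052847419
side [0.5769 0.0575 0.0786] 0.93 89.53315583170306
side [ 0.5225 -0.234   0.075 ] 0.81 -157.61434459161535
```

Peg now bears about -157°, over the pointer, with no force. I'll back off, lift away and verify.

```bash
python3 -m inch '[1,-3,0,0,0,0,0, 1,-3,0,-30,0,0,0, 1,-3,0,-70,0,0,0, 1,-3,0,-110,0,0,0, 1,-3,0,-150,0,0,0]'
python3 -m inch '[1,-20,0,-10,0,0,0, 1,-60,0,-20,0,0,0, 1,-80,0,-20,0,0,0, 1,-80,0,-20,0,0,0]'
python3 - <<'E'
from h import *
import cv2
c=np.array([.5747,-.2125])
ims=[]
for n in('wrist','top'):
  s=ctrl.snapshot(n);ims.append(s['frame'][:,:,::-1])
  for t in('wheel_centre','peg','pointer'):
   for q in ctrl.mark_of(s,t):
    v=q['location'];w=v[:2]-c;print(n,t,np.round(v,4),q['p'],np.degrees(np.arctan2(w[1],w[0])))
cv2.imwrite('pics/end.png',np.hstack([cv2.resize(ims[0],None,fx=.625,fy=.625),cv2.resize(ims[1][150:260,320:480],(400,250))]))
E
```

```text
clock: 7.3
tool_pos: [0.5362, -0.2705, 0.3763]
orientation: [-180.0, -0.0, 130.9]
force: [1.3, 0.3, -0.5]
opening: 0.0001
gripper_force: 0.0
clock: 7.7
tool_pos: [0.5899, -0.3326, 0.394]
orientation: [-180.0, 0.0, 130.9]
force: [-0.0, -0.0, -0.2]
opening: 0.0004
gripper_force: 0.0
wrist wheel_centre [ 0.5775 -0.2078  0.0613] 0.69 59.215853473673235
wrist peg [ 0.5178 -0.2374  0.0781] 0.97 -156.3653400918424
wrist pointer [ 0.5165 -0.2383  0.0307] 0.61 -156.0923395058275
top wheel_centre [0.6214 0.0905 0.0573] 0.85 81.23820799934812
```

View pics/end.png

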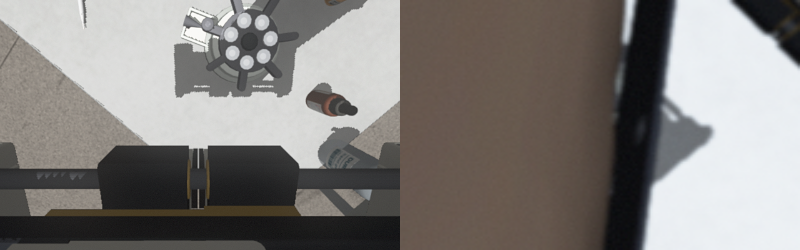

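The left half (wrist view) shows the peg at (207,24) in line with the tray and pointer at (195,22), on the line from the hub at (249,41). Peg and pointer bearings are -156.4° and -156.1°. Nothing is touched and the bottle is upright.

```bash
python3 -c "
from plant import ctrl
print(ctrl.close_job())"
```

```text
the job is handed in; nothing more can be done
None
```

The job is handed in: I pushed the wheel two clicks clockwise, and my last check before hand-in put the peg within about 0.3° of the pointer with the arm clear; no verdict was returned.

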